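Index the rotary table and zero the readout

ROBOT

A 6-joint arm with a two-finger parallel gripper is mounted at the origin on the work surface. World frame = base frame: x ahead of the robot, y to its left, z up, the work surface at z = 0. Lengths are in m, angles in rad, forces in N, time in s.
With the tool pointing down it reaches from about 0.35 to 0.85 m from the base axis. Payload 8.1 kg.
Tool frame: the origin (TCP) lies at the centre of the arm's flange, where the gripper is bolted on; the fingertips stand 186 mm ahead of it and the grasp point (between the pads) lies 167 mm ahead of it (robot.nose_length is the distance from the TCP to the fingertips, in m); z points along the fingers, x is the direction in which the jaws open and shut, and the axes are right-handed (so a half turn about z gives the same grasp; the last joint's range is limited). The gripper opens to 93 mm and grips with 3 to 60 N. Pads are 15 mm wide; open, the fingers measure 128 mm over their backs; the gripper's body (75 mm by 188 mm) begins 65 mm behind the grasp point.
Start: joints at [-1.378, 0.13, 1.488, -0, 1.523, -0.085], TCP at [0.165, -0.577, 0.405] pointing down, gripper open.
Joint ranges: [-2.96, 2.96], [-0.89, 2.26], [0.02, 2.5], [-1.34, 4.48], [0, 2.73], [-2.66, 2.66]. Speed limits (rad/s): [2.39, 2.39, 2.79, 3.14, 3.14, 3.14].

INTERFACE

Orientations are given as a rotation vector (axis times angle).
In Python, from plant import robot gives the robot as it stands.
- The arm moves only by the tool arm_command, never from a script. Its argument "motion" is a list of rows, each an object with "slide": the shift along the tool's x, y, z each as a share of 0.4 m, from -1 to 1, a list of three; "turn": the turn, a rotation vector about the tool's x, y, z each as a share of 0.5 rad, from -1 to 1, a list of three. A call has exactly 5 rows; each row shifts and turns the commanded pose from where the row before left it, along the tool's axes as they then stand; what a row does not reach is not made up. A row lasts 1/12 s, in which the tool goes at most 41.7 mm and 7.16 degrees, less where a joint would pass 70% of its speed; a pose out of reach is approached as far as the arm can. A call with a number of a shift or a turn outside -1 to 1 is refused whole. A call with a gripper value outside its range is refused whole. "gripper" is the opening in per cent of the stroke, from 0 (shut) to 100 (fully open), set as the call begins (left out, the last holds). The fingers move at their own pace and stop on an object; "grip_force" is the grip in N (left out, the last holds). Time passes only in rows, so rows that do not move let the fingers close, or fill a call up. It gives the time, the measured TCP pose, the force and the opening at its end, in the units of the state.
- robot.read_state(): the state, without advancing time (a new reading comes with each control period).
- robot.read_camera(name): name is "scene" or "top"; returns a dict with "pixels" (480x640x3 uint8, blue, green, red), "intrinsics" (3x3 intrinsics, pixels), "T" (4x4, takes a point from camera to world coordinates). Camera axes: x right, y down, z forward; pixel columns grow to the right and rows downward; lengths in m; the calibration is good to about 2 mm. A picture is of the moment at which its call begins. There is no depth.
- robot.close_job(): hands the job in, once; it reports no verdict.
The state is a dict: "t": time; "q": joint angles; "dq": joint speeds; "joint_torque": joint torques, N m; "tool_pos": TCP position; "orientation": TCP orientation; "force": force on the tool from outside, world axes, zero at the start; "wrist_torque": the same for the moment, N m; "opening": finger opening in m.
Only numpy, scipy, OpenCV 4.12 (cv2) and the standard library are available. Lean on these libraries where they do the work, as an engineer would, in place of code of your own. Each camera call takes 0.05 s, during which the arm holds its last target.

TASK

With a fingertip, push the upright post on the dark dial round, either way, until the dial's white index mark lines up with the red line of the scale ring, then leave the dial there and press the green button on the readout box all the way down and let it come up again. Only push the dial: do not pinch its post and do not lift the dial off its seat; do not press the button while the marks are out of line, and leave the other things on the bench where they are.

Things in the scene. Friction and masses are not known exactly. Their poses are not given: they have to be found in the camera images.
- rotary: fixed rotary indexing table: a blue round base, 190 mm diameter, top 36 mm above the bench, with two low lugs (14 mm tall) out to 118 mm from the centre along its x axis. Origin on its axis, on the bench; z up. The dial turns about this axis without stops, either way, and stays where it is left (stiff: about 2.5 N at the post to turn it). On its top, almost flush, lie the aluminium scale ring (outer) and the dark dial (inner)
- target_line (a point): inner end of the long red line on the aluminium scale ring, 67 mm from the rotary's axis, 37 mm above the bench; the red line (3.4 mm wide) runs out radially to 92 mm from there. The other 59 lines, one every 6 degrees, are short and black. The ring stays fixed; the red line points somewhere between away from the robot and sideways (up to about 95 degrees either way from +x), different each time
- index_mark (a point): outer end of the white index line (3.4 mm wide, radial, 39.5 to 65.5 mm from the axis) on the dark dial (132 mm diameter, its top 38 mm above the bench), 65 mm from the rotary's axis; it turns with the dial. In line when it points at the red line, as seen from above (the two points are then 2 mm apart)
- dial: the dark dial. Origin on its axis, 36 mm above the bench, x axis towards the index mark, z up. On the side opposite the index mark, centred 44 mm from the axis, stands the steel post to push: 26 mm along the radius, 18 mm across (over its two orange faces), its top 75 mm above the bench. The dial (about 0.9 kg) only rests on its seat and lifts up to 30 mm if it is pulled
- post_face_a: orange pad, 22 x 3 x 31 mm, on the post's side towards the dial's +y: push here to turn the dial clockwise seen from above. Origin at the pad's centre, 55.5 mm above the bench. Squeezing both pads at once counts as pinching
- post_face_b: the same orange pad on the post's side towards the dial's -y: push here to turn the dial counter-clockwise seen from above
- zero_top (a point): centre of the top of the green round button, 32 mm diameter, on the near part of the readout box, 62 mm above the bench when up (4 mm proud of its black collar, 48 mm diameter, when fully down); press straight down, 6 mm travel, spring, 5 N when fully down
- zero (a joint): travel of the green button: 0 up, 0.006 m fully down
- readout: fixed grey readout box, 120 (its x) x 150 (its y) x 40 mm, with a black screen on its far part and three flat white keys (dead) beside the green button; it stands left or right of the rotary table, yaw varies. Origin at the centre of its underside
- bench_scale: fixed bystander: black bench scale, 140 x 150 x 30 mm, with a clear tray up to 60 mm above the bench, on the other side of the rotary table. Origin at the centre of its underside
- chuck_key: loose bystander: T-shaped steel chuck key lying flat, 75 mm long with a 70 mm cross bar, in front of the rotary table. Origin at the centre of its underside
- bench_brush: loose bystander: small bench brush lying flat, in front of the rotary table. Origin at the centre of its underside
- setup_block: loose bystander: steel block 75 x 50 x 25 mm with three holes, beyond the rotary table. Origin at the centre of its underside
- bar_stock: loose bystander: upright brass rod, 25 mm diameter, 70 mm tall, beyond the rotary table. Origin at the centre of its underside
- spacer_collar: loose bystander: aluminium ring, 48 mm outside, 18 mm tall, in front of the rotary table. Origin at the centre of its underside
- jar: loose bystander: closed glass jar, 72 mm diameter, 80 mm tall, beyond the rotary table. Origin at the centre of its underside

How it is judged:
On the way, in this order (a step that is already met when the one before it is completed fails the run):
1. the dial stands with its index mark at the red line (horizontal distance between index_mark and target_line below 0.004 m), for 0.3 s.
2. the green button is pressed down with the marks in line (value of joint zero above 0.0045 m and horizontal distance between index_mark and target_line below 0.004 m), for 0.05 s.
At the end, for the whole second after the job is handed in: The index mark stands within half a 6-degree division (3.4 mm along the scale) of the red line, the dial is at rest and down on its seat, and the green button has been pressed down (at least 4.5 of its 6 mm) after the marks were in line and is up again (horizontal distance between index_mark and target_line below 0.004 m and angular speed of dial below 0.05 rad/s and value of joint zero below 0.0015 m and z of index_mark in the frame of rotary below 0.0405 m); the robot touches nothing.
It fails at once if the post is pinched: both orange faces squeezed at once (contact force between each of post_face_a, post_face_b and the fingers above 1.5 N).
It fails at once if the dial is lifted more than 5 mm off its seat (z of index_mark in the frame of rotary above 0.043 m).
It fails at once if the button is pressed while the marks are out of line (value of joint zero above 0.003 m and not (horizontal distance between index_mark and target_line below 0.004 m)).
It fails at once if a bystander is moved more than 15 mm (distance of any of chuck_key, bench_brush, setup_block, bar_stock, spacer_collar, jar from where it was at the start of the episode above 0.015 m).
It also fails if it takes over 54 s, if anything falls off the work surface, if the arm or the gripper's body presses on something with over 40 N, if the wrist force passes 120 N, or if a joint passes its speed limit or range.

## Working session

There is one attempt and no reset: what is moved stays moved. The work goes in short steps, Python scripts to look and compute and a tool call to move; the robot and the scene stay as the last step left them, time stands still between calls to the robot, and variables do not carry over. Pictures are saved under pics/ and viewed, and the job is handed in when it is done.

Besides the shell and the picture viewer there is one more tool, called after "Request:" by a JSON object that holds its "method" and its "body". arm_command: Moves the arm, as the interface text tells. Shift numbers are shares of 0.4 m and turn numbers shares of 0.5 rad, none past 1 either way. Its arguments: {"type":"object","properties":{"motion":{"type":"array","items":{"type":"object","properties":{"slide":{"type":"array","items":{"type":"number"}},"turn":{"type":"array","items":{"type":"number"}}}}},"gripper":{"type":"number"},"grip_force":{"type":"number"}},"required":["motion"]}

```bash
mkdir -p pics; ls
python3 - <<'E'
from plant import robot
import cv2,numpy as np,pickle
print(robot.read_state())
for n in("top","scene"):
    c=robot.read_camera(n); cv2.imwrite(f"pics/{n}0.png",c["pixels"]); print(n,c["intrinsics"],c["T"])
    pickle.dump(c,open(f"{n}0.pkl","wb"))
E
```

```text
pics
{'t': 0.0, 'q': array([-1.37846185e+00,  1.31149401e-01,  1.48926725e+00, -4.61024127e-06,
        1.52304937e+00, -8.53948166e-02]), 'dq': array([ 0.00028535,  0.00115339,  0.00026094,  0.00121945, -0.00139362,
        0.00049219]), 'joint_torque': array([-1.16634859e-03, -5.59848368e+01, -4.91759169e+01,  7.68792350e-02,
        3.58398969e-02, -1.59872088e-04]), 'tool_pos': array([ 0.16448174, -0.576768  ,  0.40370079]), 'orientation': array([-2.50654965e+00,  1.89181529e+00,  2.19297664e-03]), 'force': array([ 0.10368171,  0.22158973, -0.16878763]), 'wrist_torque': array([-0.02439508, -0.03015421, -0.03575392]), 'opening': 0.09275344668833208}
top [[545.05214661   0.         318.07081285]
 [  0.         545.05214661 240.22537931]
 [  0.           0.           1.        ]] [[ 0.01490875 -0.99539953  0.09464405  0.48236339]
 [-0.9998852  -0.01458559  0.00410543  0.00926079]
 [-0.00270611 -0.0946944  -0.99550271  1.15701316]
 [ 0.          0.          0.          1.        ]]
scene [[450.18782364   0.         316.17122858]
 [  0.         450.18782364 240.68481259]
 [  0.           0.           1.        ]] [[-0.60668178  0.59820394 -0.52353535  0.97986377]
 [ 0.79491033  0.46264637 -0.39252503  0.29976371]
 [ 0.00740171 -0.65430144 -0.75619762  0.6287249 ]
 [ 0.          0.          0.          1.        ]]
```

View pics/top0.png

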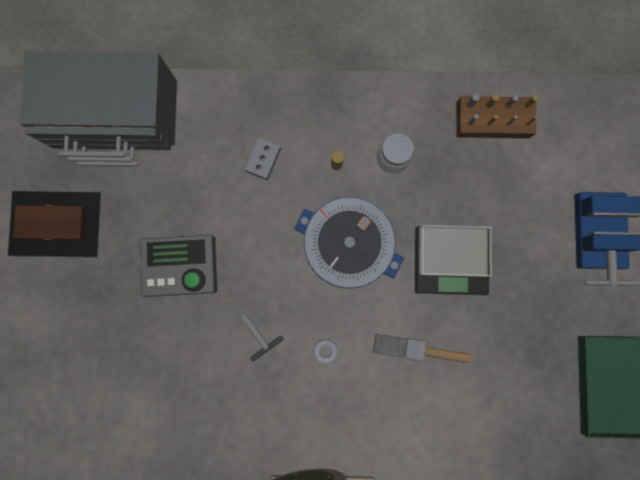

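View pics/scene0.png

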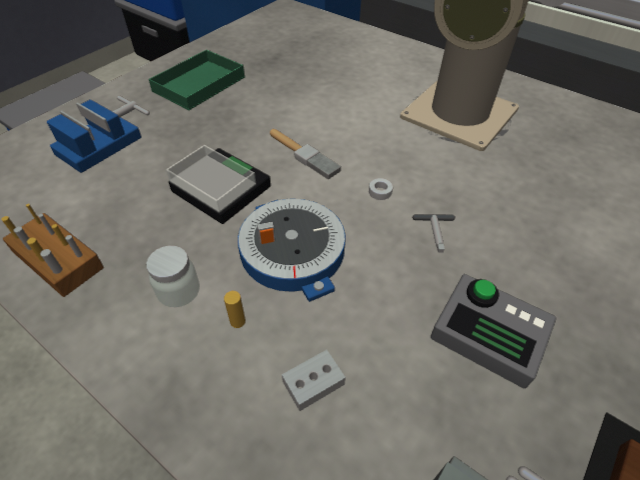

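The top view has the rotary centre near (350,242), the red line near (323,213), the white index near (333,263), the post near (364,223) and the green button near (193,280). Next I'll zoom in and measure these.

```bash
cat > h.py <<'E'
import numpy as np,cv2,pickle
def world(c,px,z):
    K,T=c["intrinsics"],c["T"]
    d=T[:3,:3]@np.linalg.solve(K,[px[0],px[1],1.]); o=T[:3,3]
    return o+d*(z-o[2])/d[2]
def proj(c,p):
    K,T=c["intrinsics"],c["T"]
    q=K@(T[:3,:3].T@(np.asarray(p)-T[:3,3])); return q[:2]/q[2]
def measure(c,show=None):
    im=c["pixels"].astype(int); B,G,R=im[...,0],im[...,1],im[...,2]
    def cl(m,roi):
        mm=np.zeros(m.shape,bool);x0,y0,x1,y1=roi;mm[y0:y1,x0:x1]=m[y0:y1,x0:x1];return mm
    roi=(295,190,410,295)
    blue=cl((B>R+25)&(B>50),roi)
    red=cl((R>B+40)&(R>G+50),roi)
    gr=cl((G>R+50)&(G>B+40),(175,262,212,298))
    return blue,red,gr
E
python3 - <<'E'
from h import *
c=pickle.load(open("top0.pkl","rb"))
im=c["pixels"]
z=cv2.resize(im[190:295,290:410],None,fx=6.5,fy=5.7*6.5/5.7/1.15,interpolation=cv2.INTER_CUBIC)
cv2.imwrite("pics/z.png",cv2.resize(im[195:292,295:409],None,fx=6,fy=6,interpolation=cv2.INTER_CUBIC))
b,r,g=measure(c)
for n,m,h in(("red",r,.037),("green",g,.062)):
    ys,xs=np.nonzero(m);print(n,len(xs),xs.mean(),ys.mean(),xs.min(),xs.max(),ys.min(),ys.max(),world(c,(xs.mean(),ys.mean()),h))
    if n=="red":print(list(zip(xs,ys)))
E
```

```text
red 13 322.61538461538464 212.30769230769232 320 326 209 216 [0.64714519 0.00532148 0.037     ]
[(np.int64(320), np.int64(209)), (np.int64(320), np.int64(210)), (np.int64(321), np.int64(210)), (np.int64(321), np.int64(211)), (np.int64(322), np.int64(211)), (np.int64(322), np.int64(212)), (np.int64(323), np.int64(212)), (np.int64(323), np.int64(213)), (np.int64(324), np.int64(213)), (np.int64(323), np.int64(214)), (np.int64(324), np.int64(214)), (np.int64(325), np.int64(215)), (np.int64(326), np.int64(216))]
green 150 191.53333333333333 279.35333333333335 185 198 273 286 [0.50392713 0.26636517 0.062     ]
```

View pics/z.png

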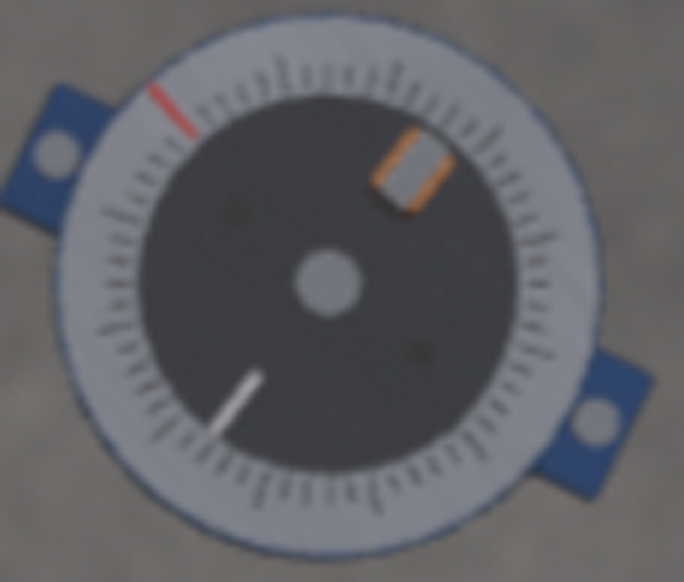

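```bash
cat >> h.py <<'E'
def crop(p,o=(295,195),f=6): return ((p[0]+.5)/f-.5+o[0],(p[1]+.5)/f-.5+o[1])
def ang(v): return np.degrees(np.arctan2(v[1],v[0]))
E
python3 - <<'E'
from h import *
c=pickle.load(open("top0.pkl","rb"))
ctr=world(c,crop((328.5,283)),.038)
print("ctr",ctr)
for n,p,z in(("red in",(194,134),.037),("red out",(153,87),.037),("idx out",(214,430),.038),("idx in",(258,376),.038),("post",(413,170),.075),("dialL",(139,283),.038),("dialR",(518,283),.038),("top",(328,96),.038),("bot",(328,471),.038)):
    w=world(c,crop(p),z);print(n,w,np.hypot(*(w-ctr)[:2]),ang(w-ctr))
E
```

```text
ctr [ 0.58653726 -0.05061074  0.038     ]
red in [ 0.63763333 -0.00372794  0.037     ] 0.0693455493622297 42.53769143850411
red out [0.65382327 0.01067126 0.037     ] 0.09101038513255982 42.32628235463349
idx out [ 0.53545588 -0.01192416  0.038     ] 0.06407775539456897 142.86146664253855
idx in [ 0.55418078 -0.02676231  0.038     ] 0.04019564015318673 143.60782929883254
post [ 0.62132552 -0.07642789  0.075     ] 0.04332145777255442 -36.57994173212497
dialL [0.58558284 0.01448987 0.038     ] 0.06510760571104653 90.83993227492786
dialR [ 0.58749137 -0.11569085  0.038     ] 0.06508710673118581 -89.16006772507212
top [ 0.65140659 -0.04982313  0.038     ] 0.06487411436462052 0.6956208789690038
bot [ 0.52202319 -0.05105144  0.038     ] 0.06451557647147328 -179.60861141243183
```

```bash
cat >> h.py <<'E'
from scipy.spatial.transform import Rotation as Ro
def plan(st,xyz,yaw,n,prec=3):
    """rows from present pose to tool-down pose with tool x at yaw (deg)"""
    R0=Ro.from_rotvec(st["orientation"]);p0=np.array(st["tool_pos"])
    y=np.radians(yaw);x=np.array([np.cos(y),np.sin(y),0]);z=np.array([0,0,-1.])
    R1=Ro.from_matrix(np.c_[x,np.cross(z,x),z]);p1=np.array(xyz)
    rv=(R0.inv()*R1).as_rotvec();step=Ro.from_rotvec(rv/n)
    print("total",p1-p0,"turn deg",np.degrees(rv))
    R=R0
    for i in range(n):
        s=R.inv().apply((p1-p0)/n)/.4
        print("slide",np.round(s,prec).tolist(),"turn",np.round(rv/n/.5,prec).tolist()); R=R*step
E
python3 - <<'E'
from h import *
from plant import robot
plan(robot.read_state(),(.6397,-.053,.30),-36.8,20)
E
```

```text
total [ 0.47518233  0.52379901 -0.10382172] turn deg [ -0.03792849   0.08726647 -37.28395074]
slide [-0.047, -0.075, 0.013] turn [-0.0, 0.0, -0.065]
slide [-0.044, -0.077, 0.013] turn [-0.0, 0.0, -0.065]
slide [-0.042, -0.078, 0.013] turn [-0.0, 0.0, -0.065]
slide [-0.039, -0.079, 0.013] turn [-0.0, 0.0, -0.065]
slide [-0.037, -0.08, 0.013] turn [-0.0, 0.0, -0.065]
slide [-0.034, -0.082, 0.013] turn [-0.0, 0.0, -0.065]
slide [-0.031, -0.083, 0.013] turn [-0.0, 0.0, -0.065]
slide [-0.029, -0.084, 0.013] turn [-0.0, 0.0, -0.065]
slide [-0.026, -0.085, 0.013] turn [-0.0, 0.0, -0.065]
slide [-0.023, -0.085, 0.013] turn [-0.0, 0.0, -0.065]
slide [-0.02, -0.086, 0.013] turn [-0.0, 0.0, -0.065]
slide [-0.017, -0.087, 0.013] turn [-0.0, 0.0, -0.065]
slide [-0.015, -0.087, 0.013] turn [-0.0, 0.0, -0.065]
slide [-0.012, -0.088, 0.013] turn [-0.0, 0.0, -0.065]
slide [-0.009, -0.088, 0.013] turn [-0.0, 0.0, -0.065]
slide [-0.006, -0.088, 0.013] turn [-0.0, 0.0, -0.065]
slide [-0.003, -0.088, 0.013] turn [-0.0, 0.0, -0.065]
slide [-0.0, -0.088, 0.013] turn [-0.0, 0.0, -0.065]
slide [0.003, -0.088, 0.013] turn [-0.0, 0.0, -0.065]
slide [0.005, -0.088, 0.013] turn [-0.0, 0.0, -0.065]
```

Request:
{"method": "arm_command", "body": {"motion": [{"slide":[-0.045,-0.075,0.013],"turn":[0,0,-0.065]},{"slide":[-0.045,-0.077,0.013],"turn":[0,0,-0.065]},{"slide":[-0.042,-0.078,0.013],"turn":[0,0,-0.065]},{"slide":[-0.04,-0.079,0.013],"turn":[0,0,-0.065]},{"slide":[-0.037,-0.08,0.013],"turn":[0,0,-0.065]}], "gripper": 0, "grip_force": 20}}

```text
t: 0.52
tool_pos: [0.2837, -0.4444, 0.378]
orientation: [-2.653, 1.681, 0.001]
force: [0.6, -1.0, 1.0]
opening: 0.0643
```

Request:
{"method": "arm_command", "body": {"motion": [{"slide":[-0.034,-0.082,0.013],"turn":[0,0,-0.065]},{"slide":[-0.031,-0.083,0.013],"turn":[0,0,-0.065]},{"slide":[-0.029,-0.084,0.013],"turn":[0,0,-0.065]},{"slide":[-0.026,-0.085,0.013],"turn":[0,0,-0.065]},{"slide":[-0.023,-0.085,0.013],"turn":[0,0,-0.065]}]}}

```text
t: 0.93
tool_pos: [0.4029, -0.3129, 0.3522]
orientation: [-2.782, 1.46, 0.001]
force: [-0.0, -0.7, 0.5]
opening: 0.0307
```

Request:
{"method": "arm_command", "body": {"motion": [{"slide":[-0.02,-0.086,0.013],"turn":[0,0,-0.065]},{"slide":[-0.017,-0.087,0.013],"turn":[0,0,-0.065]},{"slide":[-0.015,-0.087,0.013],"turn":[0,0,-0.065]},{"slide":[-0.012,-0.088,0.013],"turn":[0,0,-0.065]},{"slide":[-0.009,-0.088,0.013],"turn":[0,0,-0.065]}]}}

```text
t: 1.35
tool_pos: [0.5219, -0.1818, 0.3261]
orientation: [2.891, -1.229, -0.001]
force: [0.6, -0.8, 1.0]
opening: 0.0007
```

Request:
{"method": "arm_command", "body": {"motion": [{"slide":[-0.006,-0.088,0.013],"turn":[0,0,-0.065]},{"slide":[-0.003,-0.088,0.013],"turn":[0,0,-0.065]},{"slide":[0,-0.088,0.013],"turn":[0,0,-0.065]},{"slide":[0.003,-0.088,0.013],"turn":[0,0,-0.065]},{"slide":[0.005,-0.06,0.013],"turn":[0,0,-0.065]}]}}

```text
t: 1.77
tool_pos: [0.634, -0.0593, 0.2999]
orientation: [-2.982, 0.988, 0.001]
force: [1.0, 0.5, -0.1]
opening: 0.0003
```

Run:
```python
from h import *
from plant import robot
c=robot.read_camera("scene");cv2.imwrite("pics/s1.png",c["pixels"])
s=robot.read_state();print(s["t"],s["tool_pos"],s["opening"],s["q"],s["force"])
plan(s,(.6397,-.053,.233),-36.8,5)
```

```text
1.8167 [ 0.63512341 -0.05678664  0.29857738] 0.0006610062612534254 [-0.17023088  0.30005404  1.49053615  0.00230394  1.35198647  0.46511004] [-3.26260661  2.68559717 -0.25455685]
total [ 0.00457659  0.00378664 -0.06557738] turn deg [-0.08949428  0.10849106  0.36892859]
slide [0.001, -0.003, 0.033] turn [-0.001, 0.001, 0.003]
slide [0.001, -0.003, 0.033] turn [-0.001, 0.001, 0.003]
slide [0.001, -0.003, 0.033] turn [-0.001, 0.001, 0.003]
slide [0.001, -0.003, 0.033] turn [-0.001, 0.001, 0.003]
slide [0.001, -0.003, 0.033] turn [-0.001, 0.001, 0.003]
```

View pics/s1.png

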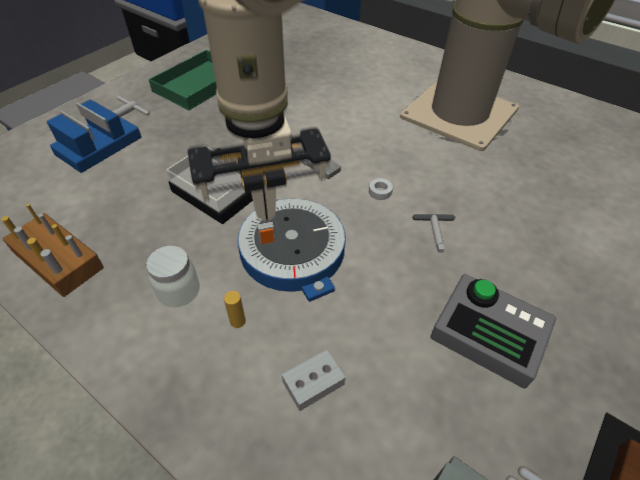

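Request:
{"method": "arm_command", "body": {"motion": [{"slide":[0.002,-0.01,0]},{"slide":[0,-0.003,0.04]},{"slide":[0,0,0.04]},{"slide":[0,0,0.04]},{"slide":[0,0,0.04]}]}}

```text
invalid input at $.motion[0]: expected keys slide, turn
```

Run:
```python
from h import *
from plant import robot
c=robot.read_camera("scene");cv2.imwrite("pics/s2.png",cv2.resize(c["pixels"][120:320,170:400],None,fx=3,fy=3,interpolation=cv2.INTER_CUBIC))
s=robot.read_state();print(s["t"],s["tool_pos"],s["force"])
y=np.radians(-36.8);r=np.array([np.cos(y),np.sin(y)]);d=s["tool_pos"][:2]-[.5865,-.0506];print(d@r,d@[r[1],-r[0]])
plan(s,(.6397,-.053,.233),-36.8,5)
```

```text
1.8667 [ 0.6338597  -0.05862522  0.29874034] [ 0.18555755  0.21866617 -0.32623401]
0.04272969705325264 -0.02194353096282124
total [ 0.0058403   0.00562522 -0.06574034] turn deg [0.0040727  0.13780511 0.23660152]
slide [0.001, -0.004, 0.033] turn [0.0, 0.001, 0.002]
slide [0.001, -0.004, 0.033] turn [0.0, 0.001, 0.002]
slide [0.001, -0.004, 0.033] turn [0.0, 0.001, 0.002]
slide [0.001, -0.004, 0.033] turn [0.0, 0.001, 0.002]
slide [0.001, -0.004, 0.033] turn [0.0, 0.001, 0.002]
```

View pics/s2.png

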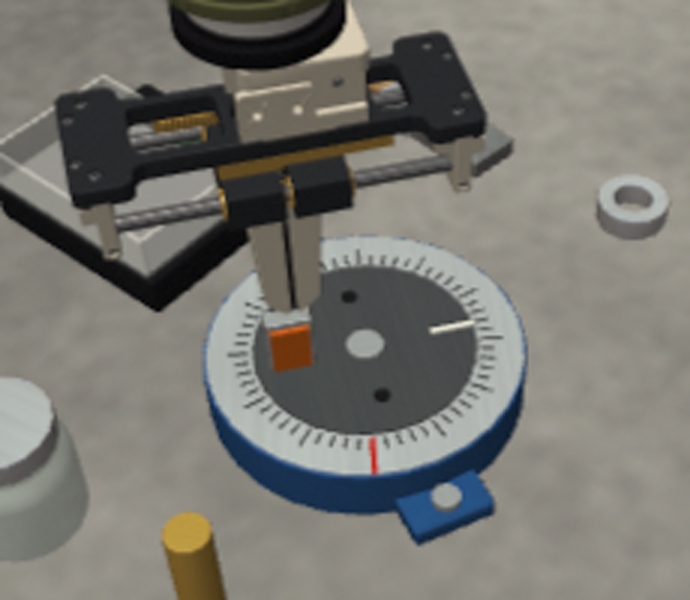

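Request:
{"method": "arm_command", "body": {"motion": [{"slide":[0.003,-0.02,0],"turn":[0,0,0]},{"slide":[0,0,0.04],"turn":[0,0,0]},{"slide":[0,0,0.04],"turn":[0,0,0]},{"slide":[0,0,0.04],"turn":[0,0,0]},{"slide":[0,0,0.04],"turn":[0,0,0]}]}}

```text
t: 2.28
tool_pos: [0.6382, -0.0571, 0.2364]
orientation: [2.98, -0.995, 0.001]
force: [-0.3, 0.1, -0.1]
opening: 0.0004
```

Run:
```python
from h import *
from plant import robot
c=robot.read_camera("scene");cv2.imwrite("pics/s3.png",cv2.resize(c["pixels"][120:320,170:400],None,fx=3,fy=3,interpolation=cv2.INTER_CUBIC))
s=robot.read_state();print(s["t"],s["tool_pos"],s["force"])
y=np.radians(-36.8);r=np.array([np.cos(y),np.sin(y)]);d=s["tool_pos"][:2]-[.5865,-.0506];print(d@r,d@[r[1],-r[0]])
plan(s,(.6397,-.053,.233),-36.8,1)
```

```text
2.3333 [ 0.63671695 -0.05693955  0.23236275] [-2.08798607  0.7620281  -3.70158061]
0.04400782472629833 -0.025004863150228575
total [0.00298305 0.00393955 0.00063725] turn deg [ 0.14080117  0.24259539 -0.14686123]
slide [0.0, -0.012, -0.002] turn [0.005, 0.008, -0.005]
```

View pics/s3.png

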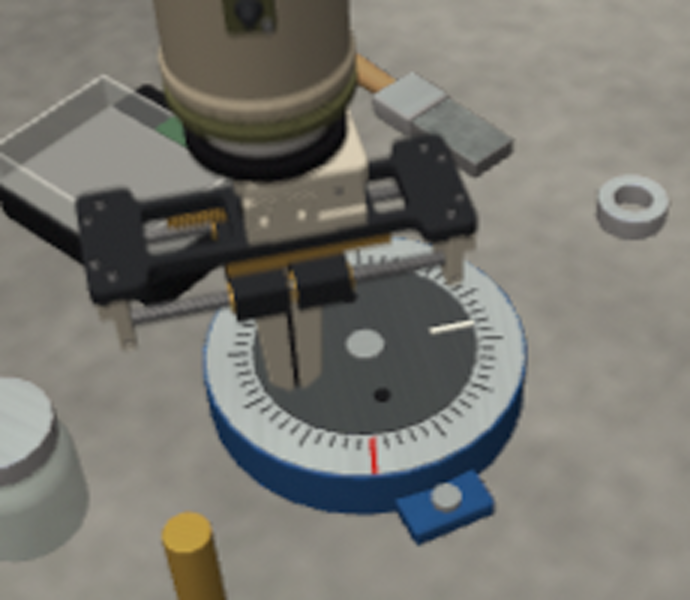

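Request:
{"method": "arm_command", "body": {"motion": [{"slide":[0,0.005,0],"turn":[0,0,0]},{"slide":[0,0.005,0],"turn":[0,0,0]},{"slide":[0,0.005,0],"turn":[0,0,0]},{"slide":[0,0.005,0],"turn":[0,0,0]},{"slide":[0,0,0],"turn":[0,0,0]}]}}

```text
t: 2.75
tool_pos: [0.6341, -0.0631, 0.2384]
orientation: [-2.98, 0.993, -0.004]
force: [-0.0, 0.6, 0.6]
opening: 0.0007
```

```bash
cat >> h.py <<'E'
def where(s,C=(.5865,-.0506)):
    x=Ro.from_rotvec(s["orientation"]).as_matrix()[:2,0];yaw=ang(x);y=np.radians(yaw)
    r=np.array([np.cos(y),np.sin(y)]);cw=np.array([r[1],-r[0]]);d=s["tool_pos"][:2]-C
    print("t",s["t"],"z",s["tool_pos"][2],"yaw",yaw,"r",d@r,"cw",d@cw,"F r/cw/z",s["force"][:2]@r,s["force"][:2]@cw,s["force"][2],"q6",s["q"][5])
E
python3 - <<'E'
from h import *
from plant import robot
where(robot.read_state())
E
```

```text
t 2.75 z 0.23838971763231973 yaw -36.87214472722358 r 0.04563546074818108 cw -0.01854595382274788 F r/cw/z -0.36275202838722653 -0.4572243760776649 0.6253990046490285 q6 0.4637614248852714
```

Request:
{"method": "arm_command", "body": {"motion": [{"slide":[0.002,0.0057,0],"turn":[0,0,0.1]},{"slide":[0.002,0.0057,0],"turn":[0,0,0.1]},{"slide":[0.002,0.0057,0],"turn":[0,0,0.1]},{"slide":[0.002,0.0057,0],"turn":[0,0,0.1]},{"slide":[0.002,0.0057,0],"turn":[0,0,0.1]}]}}

```text
t: 3.17
tool_pos: [0.6296, -0.0738, 0.2382]
orientation: [-2.831, 1.359, -0.004]
force: [2.7, 0.7, 0.8]
opening: 0.0005
```

Run:
```python
from h import *
from plant import robot
c=robot.read_camera("scene");cv2.imwrite("pics/s4.png",cv2.resize(c["pixels"][120:320,170:400],None,fx=3,fy=3,interpolation=cv2.INTER_CUBIC))
where(robot.read_state())
```

```text
t 3.2167 z 0.2380984758860862 yaw -51.520913685580304 r 0.045143950012874676 cw -0.018945960899183784 F r/cw/z 0.5192425542847355 -1.3714820789985478 1.2849012016824006 q6 0.7010391974159844
```

View pics/s4.png

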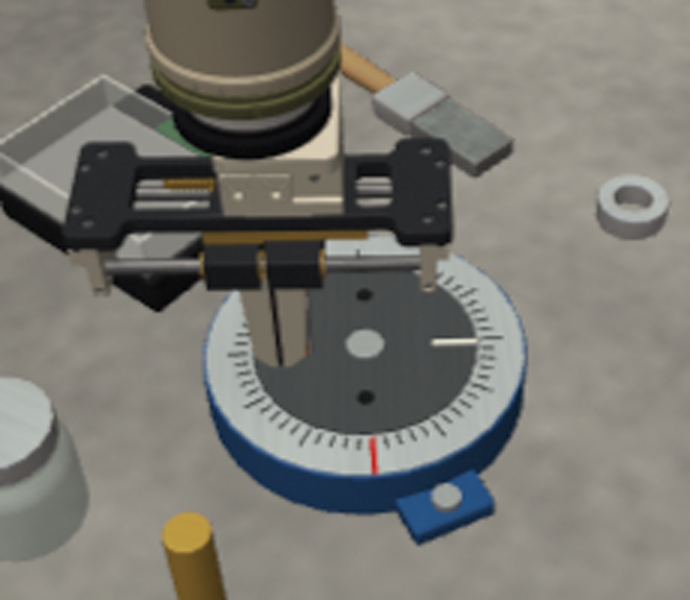

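The index end moved from about (472,325) to (476,342), so the dial is turning clockwise as intended. I'll keep going around the arc.

Request:
{"method": "arm_command", "body": {"motion": [{"slide":[0.002,0.0057,0],"turn":[0,0,0.1]},{"slide":[0.002,0.0057,0],"turn":[0,0,0.1]},{"slide":[0.002,0.0057,0],"turn":[0,0,0.1]},{"slide":[0.002,0.0057,0],"turn":[0,0,0.1]},{"slide":[0.002,0.0057,0],"turn":[0,0,0.1]}]}}

```text
t: 3.63
tool_pos: [0.6223, -0.0835, 0.2381]
orientation: [-2.64, 1.7, -0.005]
force: [2.3, -0.4, 0.4]
opening: 0.0004
```

Request:
{"method": "arm_command", "body": {"motion": [{"slide":[0.002,0.0057,0],"turn":[0,0,0.1]},{"slide":[0.002,0.0057,0],"turn":[0,0,0.1]},{"slide":[0.002,0.0057,0],"turn":[0,0,0.1]},{"slide":[0.002,0.0057,0],"turn":[0,0,0.1]},{"slide":[0.002,0.0057,0],"turn":[0,0,0.1]}]}}

```text
t: 4.05
tool_pos: [0.6128, -0.0912, 0.2381]
orientation: [-2.408, 2.016, -0.005]
force: [3.9, -2.6, 1.3]
opening: 0.0003
```

```bash
cat >> h.py <<'E'
def scene_angles(c,C=(.5865,-.0506)):
    "sample rings in scene view: white index (r 50-62mm) and red (r 72-88mm) angles, deg"
    im=cv2.GaussianBlur(c["pixels"],(3,3),0).astype(np.float32);a=np.arange(0,360,.25)
    def prof(rs,z):
        acc=0
        for r in rs:
            P=np.array([proj(c,(C[0]+r*np.cos(t),C[1]+r*np.sin(t),z)) for t in np.radians(a)],np.float32)
            acc=acc+cv2.remap(im,P[:,0].reshape(1,-1),P[:,1].reshape(1,-1),cv2.INTER_LINEAR)[0]
        return acc/len(rs)
    w=prof(np.arange(.055,.063,.001),.038).min(1); rd=prof(np.arange(.072,.088,.002),.037);rd=rd[:,2]-rd[:,:2].max(1)
    out=[]
    for p in(w,rd):
        k=p.argmax();idx=np.arange(k-20,k+21)%len(a);g=np.clip(p[idx]-p[idx].max()*.5,0,None)
        out.append((a[k]+.25*(np.arange(-20,21)*g).sum()/g.sum(),float(p[k])))
    return out
E
python3 - <<'E'
from h import *
from plant import robot
c0=pickle.load(open("scene0.pkl","rb"));print(scene_angles(c0)); print(scene_angles(pickle.load(open("top0.pkl","rb"))))
c=robot.read_camera("scene");cv2.imwrite("pics/s5.png",cv2.resize(c["pixels"][120:320,170:400],None,fx=3,fy=3,interpolation=cv2.INTER_CUBIC))
where(robot.read_state());print(scene_angles(c))
E
```

```text
[(np.float64(143.3382140396392), 157.3258056640625), (np.float64(43.00789551247963), 101.0506591796875)]
[(np.float64(142.83774853112), 128.115234375), (np.float64(42.77817945488138), 47.926025390625)]
t 4.1 z 0.23796131272706478 yaw -80.10738407805125 r 0.044568257308875536 cw -0.018597626202552675 F r/cw/z 1.2282750848136539 -2.081364776397642 0.655210997481257 q6 1.167695646298981
[(np.float64(102.28682898274276), 166.743896484375), (np.float64(43.00276836238317), 104.724365234375)]
```

View pics/s5.png

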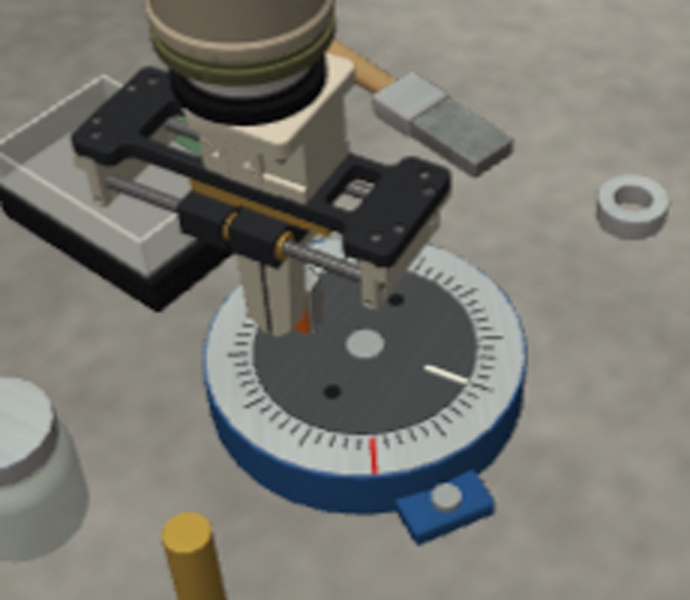

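Request:
{"method": "arm_command", "body": {"motion": [{"slide":[0.002,0.0057,0],"turn":[0,0,0.1]},{"slide":[0.002,0.0057,0],"turn":[0,0,0.1]},{"slide":[0.002,0.0057,0],"turn":[0,0,0.1]},{"slide":[0.002,0.0057,0],"turn":[0,0,0.1]},{"slide":[0.002,0.0057,0],"turn":[0,0,0.1]}]}}

```text
t: 4.52
tool_pos: [0.6016, -0.096, 0.2378]
orientation: [-2.139, 2.3, -0.004]
force: [1.8, -2.0, 1.5]
opening: 0.0006
```

Request:
{"method": "arm_command", "body": {"motion": [{"slide":[0.002,0.0057,0],"turn":[0,0,0.1]},{"slide":[0.002,0.0057,0],"turn":[0,0,0.1]},{"slide":[0.002,0.0057,0],"turn":[0,0,0.1]},{"slide":[0.002,0.0057,0],"turn":[0,0,0.1]},{"slide":[0.002,0.0057,0],"turn":[0,0,0.1]}]}}

```text
t: 4.93
tool_pos: [0.5896, -0.098, 0.2377]
orientation: [-1.835, 2.549, -0.003]
force: [2.1, -2.2, 1.3]
opening: 0.0006
```

Run:
```python
from h import *
from plant import robot
c=robot.read_camera("scene")
where(robot.read_state());print(scene_angles(c))
```

```text
t 4.9833 z 0.23755714592473204 yaw -108.69573164731277 r 0.04399878800722891 cw -0.017776791793220354 F r/cw/z 1.8735900891496637 -2.867803658320567 2.4998223965524486 q6 1.64693469358684
[(np.float64(73.4581810857501), 177.022216796875), (np.float64(43.00039175256096), 104.1397705078125)]
```

Request:
{"method": "arm_command", "body": {"motion": [{"slide":[0.002,0.0057,0],"turn":[0,0,0.1]},{"slide":[0.002,0.0057,0],"turn":[0,0,0.1]},{"slide":[0.002,0.0057,0],"turn":[0,0,0.1]},{"slide":[0.002,0.0057,0],"turn":[0,0,0.1]},{"slide":[0.002,0.0057,0],"turn":[0,0,0.1]}]}}

```text
t: 5.4
tool_pos: [0.5774, -0.0969, 0.2375]
orientation: [-1.505, 2.757, -0.002]
force: [0.2, -2.3, 1.4]
opening: 0.0007
```

Request:
{"method": "arm_command", "body": {"motion": [{"slide":[0.002,0.0057,0],"turn":[0,0,0.1]},{"slide":[0.002,0.0057,0],"turn":[0,0,0.1]},{"slide":[0.002,0.0057,0],"turn":[0,0,0.1]},{"slide":[0.002,0.0057,0],"turn":[0,0,0.1]},{"slide":[0,0,0],"turn":[0,0,0]}]}}

```text
t: 5.82
tool_pos: [0.568, -0.0937, 0.2372]
orientation: [-1.222, 2.894, -0.001]
force: [0.5, -2.5, 0.8]
opening: 0.0003
```

Run:
```python
from h import *
from plant import robot
c=robot.read_camera("scene")
where(robot.read_state());print(scene_angles(c))
```

```text
t 5.8667 z 0.23719217216479835 yaw -134.07880025320054 r 0.043766916269980784 cw -0.016771198476124523 F r/cw/z 1.3738452806474288 -1.4893256956330774 1.2682274843898746 q6 2.0877748740444817
[(np.float64(45.96214770884023), 180.07666015625), (np.float64(43.002307430678336), 103.3619384765625)]
```

Request:
{"method": "arm_command", "body": {"motion": [{"slide":[0.001,0.0029,0],"turn":[0,0,0.05]},{"slide":[0.001,0.0028,0],"turn":[0,0,0.05]},{"slide":[0,0,0],"turn":[0,0,0]},{"slide":[0,0,0],"turn":[0,0,0]},{"slide":[0,0,0],"turn":[0,0,0]}]}}

```text
t: 6.28
tool_pos: [0.566, -0.0927, 0.237]
orientation: [-1.152, 2.922, -0.001]
force: [1.5, -2.9, 2.0]
opening: 0.0008
```

Run:
```python
from h import *
from plant import robot
c=robot.read_camera("scene")
cv2.imwrite("pics/s6.png",cv2.resize(c["pixels"][120:320,170:400],None,fx=3,fy=3,interpolation=cv2.INTER_CUBIC))
where(robot.read_state());print(scene_angles(c))
```

```text
t 6.3333 z 0.23701346816097002 yaw -137.0116812613567 r 0.04366416004603089 cw -0.01684633763470152 F r/cw/z 0.07176513156900068 -1.7822345537815911 2.5969309952340507 q6 2.139709127031581
[(np.float64(43.20049543669498), 182.5738525390625), (np.float64(43.00424671390093), 103.3358154296875)]
```

View pics/s6.png

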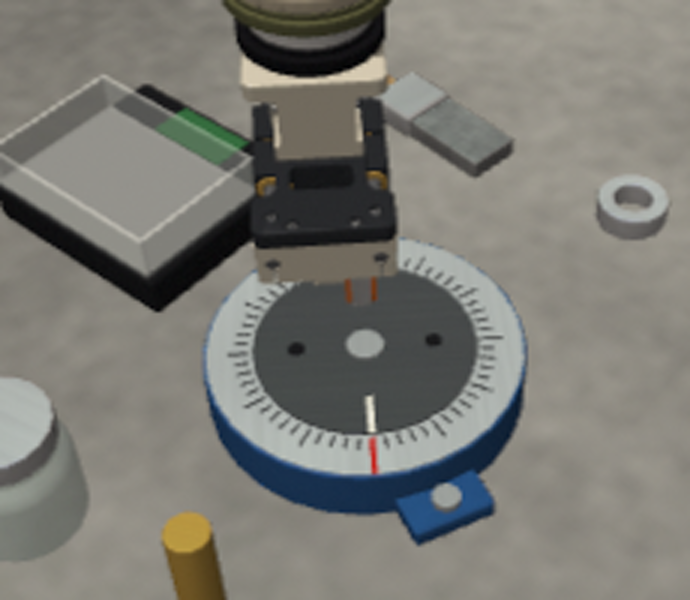

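The index end (373,432) meets the red line (373,440), and the measured offset is 0.2°. Next I'll back off and rise.

Request:
{"method": "arm_command", "body": {"motion": [{"slide":[0,-0.012,0],"turn":[0,0,0]},{"slide":[0,-0.015,0],"turn":[0,0,0]},{"slide":[0,-0.015,0],"turn":[0,0,0]},{"slide":[0,0,-0.06],"turn":[0,0,0]},{"slide":[0,0,-0.08],"turn":[0,0,0]}]}}

```text
t: 6.75
tool_pos: [0.576, -0.1049, 0.2892]
orientation: [1.146, -2.918, -0.008]
force: [0.7, -0.4, 0.4]
opening: 0.0004
```

Run:
```python
from h import *
from plant import robot
c=robot.read_camera("scene"); s=robot.read_state()
where(s);print(scene_angles(c),s["tool_pos"])
t=pickle.load(open("top0.pkl","rb"))
# button from scene image
for n,cc in(("top",t),("scene",c)):
    im=cc["pixels"].astype(int);m=(im[...,1]>im[...,2]+40)&(im[...,1]>im[...,0]+40)
    u0,v0=proj(cc,(.504,.266,.062));yy,xx=np.mgrid[:480,:640];m&=np.hypot(xx-u0,yy-v0)<22
    # keep bright (top) pixels
    ys,xs=np.nonzero(m);print(n,len(xs),xs.mean(),ys.mean(),world(cc,(xs.mean(),ys.mean()),.060))
    cv2.imwrite(f"pics/b_{n}.png",cv2.resize(cc["pixels"][int(v0)-40:int(v0)+40,int(u0)-60:int(u0)+60],None,fx=6,fy=6,interpolation=cv2.INTER_CUBIC))
    print(u0,v0)
```

```text
t 6.8 z 0.2990767607176793 yaw -137.10369823545625 r 0.0430032633730742 cw -0.035086050135586716 F r/cw/z -3.0704553732159066 -2.8774246539751824 6.541178058244705 q6 2.1252692914917635
[(np.float64(43.20473001853578), 181.044677734375), (np.float64(43.005726618112476), 103.1585693359375)] [ 0.57887852 -0.10557476  0.29907676]
top 154 191.48701298701297 279.3636363636364 [0.50394448 0.26692712 0.06      ]
191.71655094037703 279.3196287113531
scene 309 484.44336569579286 288.7378640776699 [0.50565656 0.26797332 0.06      ]
484.0542605128416 286.6357249514558
```

View pics/b_top.png

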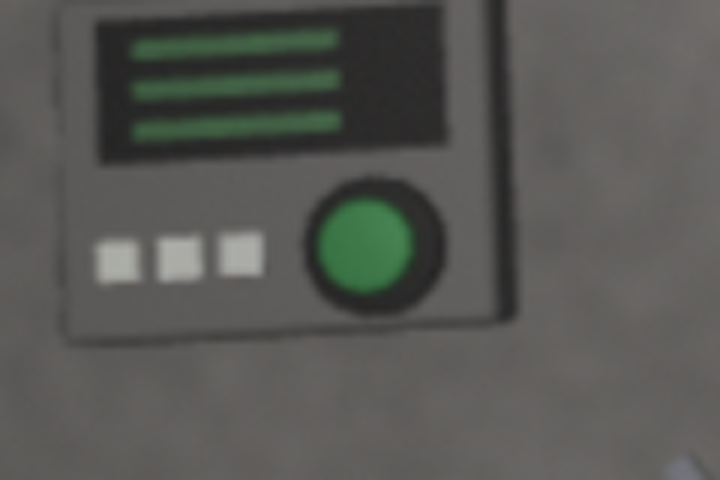

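View pics/b_scene.png

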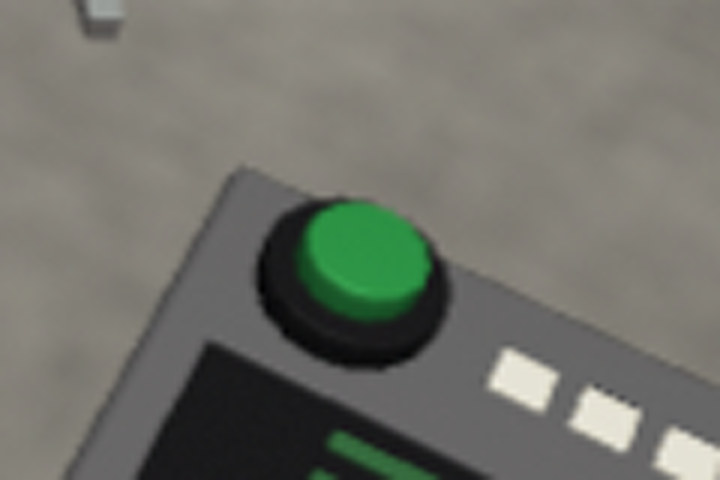

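Run:
```python
from h import *
from plant import robot
plan(robot.read_state(),(.504,.2665,.30),-70,15)
```

```text
total [-0.07487852  0.37207476  0.00092324] turn deg [-2.81755551e-01  4.94327078e-03 -6.71038603e+01]
slide [-0.033, 0.054, -0.0] turn [-0.001, 0.0, -0.156]
slide [-0.037, 0.051, -0.0] turn [-0.001, 0.0, -0.156]
slide [-0.041, 0.048, -0.0] turn [-0.001, 0.0, -0.156]
slide [-0.045, 0.045, -0.0] turn [-0.001, 0.0, -0.156]
slide [-0.048, 0.041, -0.0] turn [-0.001, 0.0, -0.156]
slide [-0.051, 0.037, -0.0] turn [-0.001, 0.0, -0.156]
slide [-0.054, 0.033, -0.0] turn [-0.001, 0.0, -0.156]
slide [-0.056, 0.029, -0.0] turn [-0.001, 0.0, -0.156]
slide [-0.058, 0.024, -0.0] turn [-0.001, 0.0, -0.156]
slide [-0.06, 0.02, -0.0] turn [-0.001, 0.0, -0.156]
slide [-0.061, 0.015, -0.0] turn [-0.001, 0.0, -0.156]
slide [-0.062, 0.01, -0.0] turn [-0.001, 0.0, -0.156]
slide [-0.063, 0.005, -0.0] turn [-0.001, 0.0, -0.156]
slide [-0.063, 0.0, -0.0] turn [-0.001, 0.0, -0.156]
slide [-0.063, -0.005, -0.0] turn [-0.001, 0.0, -0.156]
```

Request:
{"method": "arm_command", "body": {"motion": [{"slide":[-0.033,0.054,0],"turn":[0,0,-0.156]},{"slide":[-0.037,0.051,0],"turn":[0,0,-0.156]},{"slide":[-0.041,0.048,0],"turn":[0,0,-0.156]},{"slide":[-0.045,0.045,0],"turn":[0,0,-0.156]},{"slide":[-0.048,0.041,0],"turn":[0,0,-0.156]}]}}

```text
t: 7.22
tool_pos: [0.5523, 0.0199, 0.2927]
orientation: [-1.698, 2.643, 0.0]
force: [-0.1, -0.5, -0.3]
opening: 0.0005
```

Request:
{"method": "arm_command", "body": {"motion": [{"slide":[-0.051,0.037,0],"turn":[0,0,-0.156]},{"slide":[-0.054,0.033,0],"turn":[0,0,-0.156]},{"slide":[-0.056,0.029,0],"turn":[0,0,-0.156]},{"slide":[-0.058,0.024,0],"turn":[0,0,-0.156]},{"slide":[-0.06,0.02,0],"turn":[0,0,-0.156]}]}}

```text
t: 7.63
tool_pos: [0.5276, 0.1439, 0.2927]
orientation: [-2.179, 2.263, 0.0]
force: [0.9, 0.4, -0.6]
opening: 0.0004
```

Request:
{"method": "arm_command", "body": {"motion": [{"slide":[-0.061,0.015,0],"turn":[0,0,-0.156]},{"slide":[-0.062,0.01,0],"turn":[0,0,-0.156]},{"slide":[-0.063,0.005,0],"turn":[0,0,-0.156]},{"slide":[-0.063,0,0],"turn":[0,0,-0.156]},{"slide":[-0.06,-0.005,0],"turn":[0,0,-0.156]}]}}

```text
t: 8.05
tool_pos: [0.5036, 0.2666, 0.2926]
orientation: [-2.576, 1.798, 0.0]
force: [0.1, 0.3, -0.2]
opening: 0.0006
```

Request:
{"method": "arm_command", "body": {"motion": [{"slide":[0,0,0],"turn":[0,0,0]},{"slide":[0,0,0],"turn":[0,0,0]},{"slide":[0,0,0],"turn":[0,0,0]},{"slide":[0,0,0],"turn":[0,0,0]},{"slide":[0,0,0],"turn":[0,0,0]}]}}

```text
t: 8.47
tool_pos: [0.504, 0.2643, 0.2927]
orientation: [2.57, -1.806, 0.0]
force: [0.3, -0.4, -1.1]
opening: 0.0005
```

Run:
```python
from h import *
from plant import robot
c=robot.read_camera("top"); cs=robot.read_camera("scene");s=robot.read_state()
print(s["t"],s["tool_pos"],s["force"],scene_angles(c),scene_angles(cs))
cv2.imwrite("pics/t7.png",cv2.resize(c["pixels"][180:310,120:420],None,fx=2.6,fy=2.6))
cv2.imwrite("pics/s7.png",cs["pixels"])
plan(s,(.504,.2665,.253),-70,5)
```

```text
8.5667 [0.5039609  0.26449362 0.29276792] [-0.04224824  0.0528907   0.69362278] [(np.float64(42.72220896176678), 133.416015625), (np.float64(42.7758542880626), 48.767578125)] [(np.float64(43.197668213419576), 184.221435546875), (np.float64(43.00600568462328), 104.808837890625)]
total [ 3.90955646e-05  2.00637846e-03 -3.97679237e-02] turn deg [-0.00080877 -0.00404944 -0.16683902]
slide [-0.001, -0.0, 0.02] turn [-0.0, -0.0, -0.001]
slide [-0.001, -0.0, 0.02] turn [-0.0, -0.0, -0.001]
slide [-0.001, -0.0, 0.02] turn [-0.0, -0.0, -0.001]
slide [-0.001, -0.0, 0.02] turn [-0.0, -0.0, -0.001]
slide [-0.001, -0.0, 0.02] turn [-0.0, -0.0, -0.001]
```

View pics/t7.png

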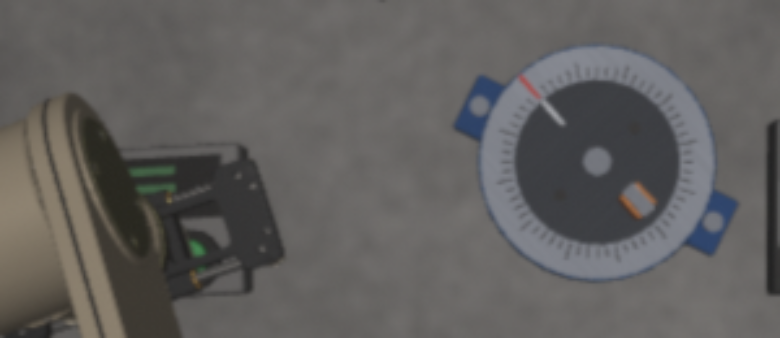

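View pics/s7.png

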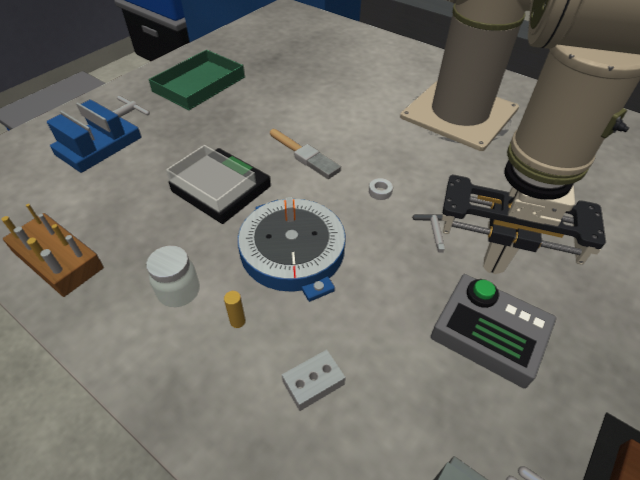

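Both views show the marks aligned: 0.05° from the top camera and 0.2° from the scene camera. Next I'll check the tip's projection and start down over the button.

Run:
```python
from h import *
c=pickle.load(open("scene0.pkl","rb"));print(proj(c,(.504,.2645,.107)),proj(c,(.504,.2665,.062)))
```

```text
[492.00434552 268.33771991] [484.36100008 286.79954435]
```

Request:
{"method": "arm_command", "body": {"motion": [{"slide":[-0.003,0,0.03],"turn":[0,0,0]},{"slide":[-0.002,0,0.03],"turn":[0,0,0]},{"slide":[0,0,0.03],"turn":[0,0,0]},{"slide":[0,0,0],"turn":[0,0,0]},{"slide":[0,0,0],"turn":[0,0,0]}]}}

```text
t: 8.98
tool_pos: [0.5021, 0.2669, 0.2546]
orientation: [2.57, -1.802, -0.003]
force: [-0.2, 0.8, -0.3]
opening: 0.0002
```

Run:
```python
from h import *
from plant import robot
cs=robot.read_camera("scene");s=robot.read_state()
print(s["t"],s["tool_pos"],s["force"])
cv2.imwrite("pics/s8.png",cv2.resize(cs["pixels"][200:380,400:600],None,fx=3,fy=3))
```

```text
9.0333 [0.50260116 0.26708249 0.25577123] [ 0.18311552 -0.65471741  0.29041755]
```

View pics/s8.png

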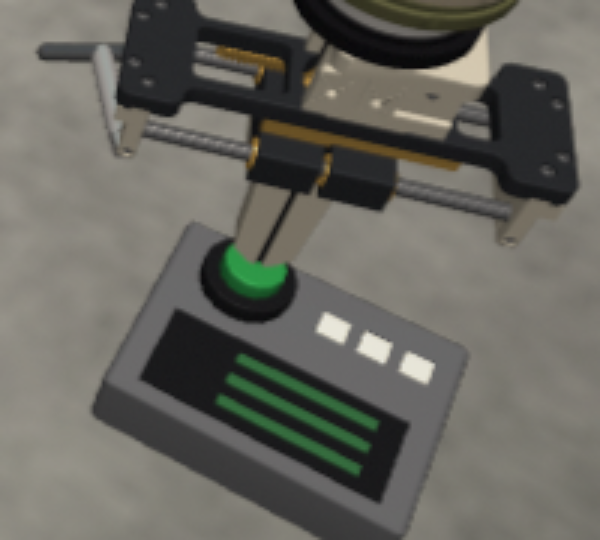

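The tips at (258,262) hover over the button centre at (255,268), about 7 mm up. Now I'll press.

Request:
{"method": "arm_command", "body": {"motion": [{"slide":[0,0,0.01],"turn":[0,0,0]},{"slide":[0,0,0.008],"turn":[0,0,0]},{"slide":[0,0,0.007],"turn":[0,0,0]},{"slide":[0,0,0.005],"turn":[0,0,0]},{"slide":[0,0,0],"turn":[0,0,0]}]}}

```text
t: 9.45
tool_pos: [0.5032, 0.2673, 0.2449]
orientation: [-2.572, 1.803, -0.001]
force: [0.4, 0.4, 3.2]
opening: 0.0003
```

Run:
```python
from plant import robot
s=robot.read_state()
print(s["t"],s["tool_pos"],s["force"])
```

```text
9.45 [0.50319464 0.2673446  0.24494517] [0.3636524  0.41190571 3.18254782]
```

Request:
{"method": "arm_command", "body": {"motion": [{"slide":[0,0,0.005],"turn":[0,0,0]},{"slide":[0,0,0.005],"turn":[0,0,0]},{"slide":[0,0,0],"turn":[0,0,0]},{"slide":[0,0,0],"turn":[0,0,0]},{"slide":[0,0,0],"turn":[0,0,0]}]}}

```text
t: 9.87
tool_pos: [0.5033, 0.2674, 0.2423]
orientation: [-2.572, 1.803, -0.001]
force: [-4.0, -1.3, 13.1]
opening: 0.0003
```

Request:
{"method": "arm_command", "body": {"motion": [{"slide":[0,0,0.002],"turn":[0,0,0]},{"slide":[0,0,0.002],"turn":[0,0,0]},{"slide":[0,0,0],"turn":[0,0,0]},{"slide":[0,0,0],"turn":[0,0,0]},{"slide":[0,0,0],"turn":[0,0,0]}]}}

```text
t: 10.28
tool_pos: [0.5034, 0.2674, 0.242]
orientation: [-2.572, 1.803, -0.001]
force: [-9.0, -5.3, 24.1]
opening: 0.0004
```

Run:
```python
from h import *
from plant import robot
cs=robot.read_camera("scene");s=robot.read_state()
print(s["t"],s["tool_pos"],s["force"],scene_angles(cs))
cv2.imwrite("pics/s9.png",cv2.resize(cs["pixels"][240:340,430:530],None,fx=6,fy=6,interpolation=cv2.INTER_CUBIC))
```

```text
10.3333 [0.50336383 0.26740364 0.24207169] [-9.94414634 -4.28801748 25.63812481] [(np.float64(43.20192055363401), 184.9957275390625), (np.float64(43.00098385411802), 105.0609130859375)]
```

View pics/s9.png

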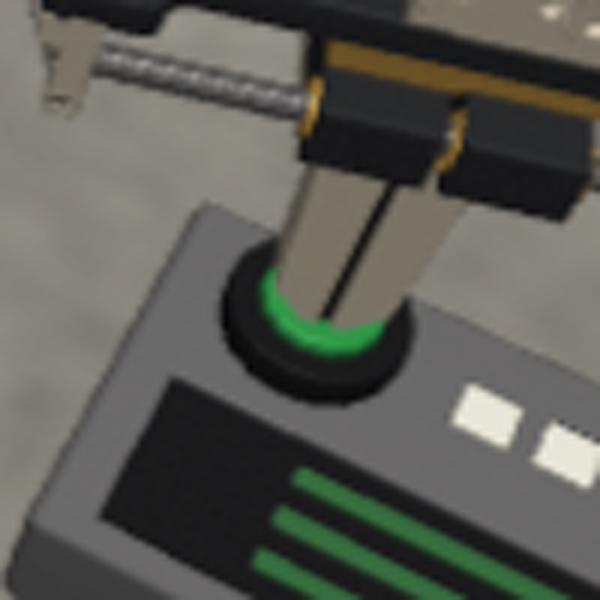

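The button bottoms out: force rises to 25 N at z = 0.242 with no further travel. I'll release it and rise.

Request:
{"method": "arm_command", "body": {"motion": [{"slide":[0,0,-0.02],"turn":[0,0,0]},{"slide":[0,0,-0.03],"turn":[0,0,0]},{"slide":[0,0,-0.05],"turn":[0,0,0]},{"slide":[0,0,-0.05],"turn":[0,0,0]},{"slide":[0,0,-0.05],"turn":[0,0,0]}]}}

```text
t: 10.75
tool_pos: [0.5026, 0.2671, 0.3197]
orientation: [2.571, -1.803, -0.001]
force: [0.5, 0.2, -0.5]
opening: 0.0003
```

Request:
{"method": "arm_command", "body": {"motion": [{"slide":[0,0,0],"turn":[0,0,0]},{"slide":[0,0,0],"turn":[0,0,0]},{"slide":[0,0,0],"turn":[0,0,0]},{"slide":[0,0,0],"turn":[0,0,0]},{"slide":[0,0,0],"turn":[0,0,0]}]}}

```text
t: 11.17
tool_pos: [0.5024, 0.267, 0.3175]
orientation: [2.57, -1.802, -0.002]
force: [0.7, -0.0, -0.2]
opening: 0.0006
```

Run:
```python
from h import *
from plant import robot
c=robot.read_camera("top"); cs=robot.read_camera("scene");s=robot.read_state()
print(s["t"],s["tool_pos"],s["force"],scene_angles(c),scene_angles(cs))
cv2.imwrite("pics/s10.png",cs["pixels"])
c0=pickle.load(open("scene0.pkl","rb"))["pixels"]
print("button diff", np.abs(c0[275:310,470:500].astype(int)-cs["pixels"][275:310,470:500]).mean())
```

```text
11.2667 [0.50259642 0.26705751 0.31791758] [-0.34930468 -0.11905891  0.42648414] [(np.float64(42.71517971126928), 133.364501953125), (np.float64(42.77299351846178), 48.81884765625)] [(np.float64(43.20839335547134), 183.8131103515625), (np.float64(43.00715566803981), 104.28857421875)]
button diff 2.8803174603174604
```

View pics/s10.png

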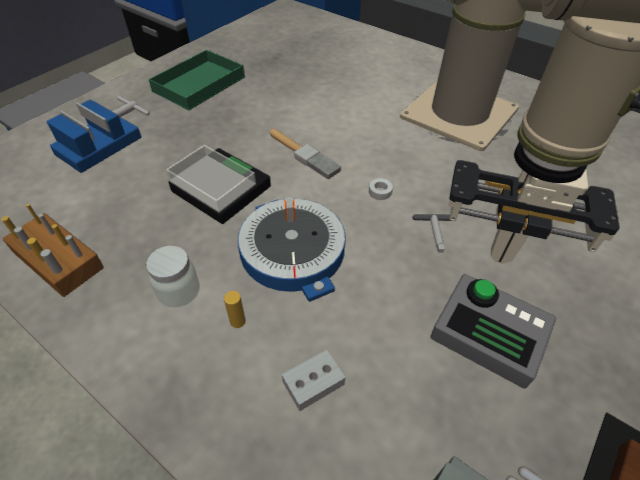

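The button at (485,290) is up again, the index at (294,258) meets the red line at (295,271), and the bystanders are where they were. I'll hand the job in.

```bash
python3 -c "
from plant import robot
robot.close_job()"
```

```text
the job is handed in; nothing more can be done
```

The dial is lined up with the red line, the green button has been pressed and has come up again, and I handed the job in at about 11.3 s. The hand-in gives no verdict.

- **Dial:** I pushed the post with the shut fingertips about 100° clockwise, touching one face only. The last pictures put the index within 0.06° (top camera) and 0.2° (scene camera) of the red line; the limit is about 3°.
- **Button:** I pressed it to its stop. The last 1.6 mm of commanded travel only raised the force to 25 N, with almost no movement. The marks read in line during the press, and the scene camera shows the button up afterwards.
- **Arm and bystanders:** The gripper now stands clear about 70 mm above the button, with a force reading near zero. The loose items look unmoved in the last scene picture; I judged that by eye and did not measure them.

**Disagreement:** the task text says pushing `post_face_a` (the dial's +y side) turns the dial clockwise. By the geometry given, that push would turn it counter-clockwise. I chose the face by the direction the dial had to move, and the pictures showed it turning the right way.

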